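# Hold the charged pipette over the pink sample tube

## Robot

A 6-joint arm with a two-finger parallel gripper is mounted at the origin on a cart in front of the work surface, level with it; the furniture and walls round the work are solid. World frame = base frame: x ahead of the robot, y to its left, z up, the work surface at z = 0. Lengths are in mm, angles in rad, forces in N, time in s.
With the tool pointing down it reaches from about 350 to 725 mm from the base axis. Payload 4.3 kg.
Tool frame: the origin (TCP) lies at the very end of the fingers, on their centre line; the grasp point (between the pads) lies 19 mm behind it (bot.pinch_z is the distance from the TCP to the grasp point, in mm); z points along the fingers, y is the line along which they close (so a half turn about z gives the same grasp; the last joint's range is limited). The gripper opens to 85 mm and grips with 20 to 120 N. Pads are 22 mm wide; open, the fingers measure 114 mm over their backs; the gripper's body (76 mm by 85 mm) begins 54 mm behind the grasp point. The pads swing forward as they close: fully open they stand 13 mm farther back than shut.
Start: joints at [-1.376, 0.377, 0.081, 1.274, 0, 1.46], TCP at [172.57, -548.531, 231.329] pointing down, gripper open.
Joint ranges: [-2.72, 2.72], [-0.84, 1.66], [-1.02, 1.22], [-1.77, 2.12], [-1.37, 1.28], [-3.14, 3.14]. Speed limits (rad/s): [2.57, 2.57, 3.14, 3.14, 3.14, 3.14].

## Interface

Orientations are given as a unit quaternion [w, x, y, z].
In Python, from workcell import monitor, viewer, bot gives the robot as it stands.
- The arm moves only by the tool creep_tool, called after "Request:" by a JSON object that holds its "op" and its "data", one argument or row to a line. Schema: {"type":"object","properties":{"deltas":{"type":"object","properties":{"plan":{"type":"array","items":{"type":"array","items":{"type":"number"},"minItems":6,"maxItems":6},"minItems":1,"maxItems":12}},"additionalProperties":false,"required":["plan"]},"aperture":{"type":"number"},"squeeze":{"type":"number"},"only":{"type":"string"},"quiet":{"type":"boolean"},"lines":{"type":"string"}},"required":["deltas"],"additionalProperties":false}. deltas is an object whose key "plan" holds a list of rows, 1 to 12 of them, each of 6 numbers: dx, dy, dz in shares of the most that a row can go, 1 being 62.5 mm, then a rotation vector rx, ry, rz in units of 0.05 rad; each row shifts and turns the commanded pose from where the row before left it, along the tool's axes as they then stand; what a row does not reach is not made up. A row lasts 1/8 s, in which the tool goes at most 62.5 mm and 0.188 rad, less where a joint would pass 70% of its speed; a pose out of reach is approached as far as the arm can. aperture is the opening from 0.0 (shut) to 1.0 (fully open), set as the call begins (left out keeps the last). The fingers move at their own pace and stop on an object; squeeze is the grip in N (left out, the last holds). Time passes only in rows, so rows that do not move let the fingers close. The tool returns the time, the measured TCP pose, the force, the opening and the grip force at its end. only (a regular expression) keeps the lines of the reply that match it, lines (a string "A,B") keeps lines A to B, and quiet returns only ok. Input that does not fit is refused with a message, and nothing moves.
- monitor.get_state(): the state, without advancing time (a new reading comes with each control period).
- viewer.get_image(name): name is "scene" or "top"; returns a dict with "color" (420x560x3 uint8, red, green, blue), "K" (3x3 intrinsics, pixels), "dist_coeffs" ([k1, k2, p1, p2, k3] as OpenCV has them; the pictures are not rectified), "camera_from_world" (4x4, takes a point from world to camera coordinates). Camera axes: x right, y down, z forward; pixel columns grow to the right and rows downward; lengths in mm; the calibration is good to about 2 mm. A picture is of the moment at which its call begins. There is no depth.
- bot.sign_off(): hands the job in; it is judged then, once.
Trained networks look in a picture, given as the dict that the camera call returned (one of the last four; its "shot" number tells which), for a name from the list of things; names that differ only in an ending like _2 or _b are one class to them, and where a whole thing is asked for, a point or a joint stands for the part that bears it (a point fixed in the world has none). Each returns a list of dicts, best first, with "score" (0 to 1); they miss things now and then, are a little off and sometimes report something else, mostly with a low value. They report only what shows in the picture. A call takes as long as a camera call.
- viewer.search_frame(picture, name): "box" ([left, top, width, height] in pixels, round what is visible of it).
- viewer.outline_of(picture, name): "mask" (420x560 bool, what is visible of it) and "box" ([left, top, width, height] in pixels, round what is visible of it).
The state is a dict: "t": time; "qpos": joint angles; "qd": joint speeds; "effort": joint torques, N m; "eef_pos": TCP position; "orientation": TCP orientation; "wrist_force": force on the tool from outside, world axes, zero at the start; "wrist_torque": the same for the moment, N m; "gripper_width": opening from 0.0 (shut) to 1.0 (fully open); "grip_force": force on a finger pad.
Only numpy, scipy, OpenCV 4.12 (cv2) and the standard library are available. Lean on these libraries where they do the work, as an engineer would, in place of code of your own. Each camera call takes 0.05 s, during which the arm holds its last target. There are 200 camera calls.

## Task

The blue-banded pipette in the stand is charged for an addition to the sample in the rack. Lift it out of its cradle without pressing its button, and carry it upright over the glassware, touching nothing with it and leaving everything else standing as it is. Finish while still holding it: steady and upright, its tip centred about a centimetre above the open mouth of the tube with the pink tape band and pink liquid, not touching the tube; nothing is put down or let go.

Things in the scene. Friction and masses are not known exactly. Their poses are not given: they have to be found in the camera images.
- blue_pipette: laboratory pipette with blue band, button and tip, 110 g, hanging upright. Origin: on its axis, at the handle's flat underside, which rests on the cradle; z up. Handle above: 30 mm in x, 26 mm in y with flat sides (grip across y), 95 mm high; hook out to x = +37 mm at 65 to 84 mm height. Below: barrel 14 mm diameter, tapering from 34 mm down, then the tip, its end 100 mm below
- blue_pipette_grip (a point): a good place to hold the blue pipette: on its axis, 80 mm above its origin, 15 mm below the top of the handle, 33 mm below the top of the button, 180 mm above the tip's end
- blue_pipette_tip (a point): lower end of the blue pipette's tip, on its axis, 100 mm below its origin
- blue_pipette_button (a joint): travel of the blue pipette's spring button (15 mm diameter, its top 118 mm above the pipette's origin): 0 is up, 0.010 m is fully pressed; it starts to sink at 1.6 N
- yellow_pipette: a second pipette of the same shape with a yellow band, button and tip, in the other outer notch of the same stand, 90 mm away, its top 248 mm above the worktop; it stays there: carry the blue one round it
- pipette_stand: fixed stand. Origin: on the worktop under the middle notch. Foot 115 x 170 mm; white plate, top 130 mm up, x -22 to +58 mm, 154 mm in y. Notches at y = -45, 0, +45 mm, 17 mm wide, from x = +10 mm open towards -x; pipettes hang in the outer two at x = 0. A 4 mm lip at x -22 to -18 mm: lift a pipette 10 mm, then draw it out towards -x by 50 mm or more (or lift straight up)
- pink_tube: open glass test tube marked with a pink tape band (12 mm high, 18 mm below the rim) and with pink liquid at its bottom, 18 mm outer and about 15 mm inner diameter, 122 mm long, standing loosely upright in the rack's front row. Origin: centre of its bottom, z up
- pink_tube_mouth (a point): centre of the open mouth of the pink tube, level with its rim (126 mm above the worktop)
- clear_tube_a: a test tube of the same size without tape or pink liquid, in another hole of the rack's front row, fixed
- clear_tube_b: another test tube of the same size without tape or pink liquid, in another hole of the rack's front row, fixed
- clear_tube_c: another test tube of the same size without tape or pink liquid, in another hole of the rack's front row, fixed
- rack: blue test tube rack, fixed, 62 mm in x, 210 mm in y, 65 mm high, two rows of seven holes; the tubes stand in the row at x = -15 mm, at least 52 mm apart. Origin: centre of its underside
- flask: conical flask, clear glass, 68 mm diameter, 115 mm high, standing between the stand and the rack. Origin: centre of its underside
- green_bottle: green bottle with white cap, 54 x 55 mm, 120 mm high, standing between the stand and the rack. Origin: centre of its underside

How it is judged (in metres and radians):
On the way:
1. the blue pipette is out of its notch and held clear of the stand (contact force between blue_pipette and pipette_stand below 0.05 N and contact force between the fingers and blue_pipette above 1 N and (x of blue_pipette in the frame of pipette_stand below -0.035 m or z of blue_pipette_tip in the frame of pipette_stand above 0.13 m)), for 0.1 s.
At the end, for the whole second after the job is handed in: Fingers hold the blue pipette, upright within 0.15 rad, under 0.02 m/s, tip within 6 mm level of the pink tube's mouth centre and 3 to 20 mm above it, touching neither tube nor rack; pink tube upright; flask, green bottle, yellow pipette moved under 15 mm (horizontal distance between blue_pipette_tip and pink_tube_mouth below 0.006 m and z of blue_pipette_tip in the frame of pink_tube_mouth between 0.003 and 0.02 m and angle between blue_pipette's own z axis and vertical below 0.15 rad and linear speed of blue_pipette below 0.02 m/s and contact force between the fingers and blue_pipette above 1 N and contact force between blue_pipette and pink_tube below 0.05 N and contact force between blue_pipette and rack below 0.05 N and angle between pink_tube's own z axis and vertical below 0.12 rad and distance of each of flask, green_bottle, yellow_pipette from where it was at the start of the episode below 0.015 m); the arm keeps its last pose, push and grip.
It fails at once if the blue pipette's button is pressed by more than 3 mm (value of joint blue_pipette_button above 0.003 m).
It fails at once if the blue pipette is tipped by more than 0.5 rad (angle between blue_pipette's own z axis and vertical above 0.5 rad).
It fails at once if the blue pipette strikes the rack, a tube, the flask, the bottle or the other pipette (contact force between blue_pipette and rack above 0.3 N or contact force between blue_pipette and pink_tube above 0.3 N or contact force between blue_pipette and clear_tube_a above 0.3 N or contact force between blue_pipette and clear_tube_b above 0.3 N or contact force between blue_pipette and clear_tube_c above 0.3 N or contact force between blue_pipette and flask above 0.3 N or contact force between blue_pipette and green_bottle above 0.3 N or contact force between blue_pipette and yellow_pipette above 0.3 N).
It fails at once if the blue pipette's tip comes down to the worktop (height (world z) of blue_pipette_tip below 0.005 m).
It fails at once if the pink tube, the flask, the bottle or the other pipette is tipped by more than 0.25 rad, or the flask or the bottle is shifted by more than 20 mm (angle between any of pink_tube, flask, green_bottle, yellow_pipette's own z axis and vertical above 0.25 rad or distance of any of flask, green_bottle from where it was at the start of the episode above 0.02 m).
It also fails if it takes over 45 s, if anything falls off the work surface, if the arm or the gripper's body presses on something with over 40 N, if the wrist force passes 120 N, or if a joint passes its speed limit or range.

## Working session

There is one attempt and no reset: what is moved stays moved. The work goes in short steps, Python scripts to look and compute and a tool call to move; the robot and the scene stay as the last step left them, time stands still between calls to the robot, and variables do not carry over. Pictures are saved under pics/ and viewed, at most 10 in all, crops included, and the job is handed in when it is done.

```bash
mkdir -p pics; cat > h.py <<'E'
import numpy as np, cv2
from workcell import monitor, viewer, bot
def snap(cam,fn=None):
    p=viewer.get_image(cam)
    if fn: cv2.imwrite('pics/'+fn,p['color'][:,:,::-1])
    return p
def ray(p,uv):
    n=cv2.undistortPoints(np.array([[uv]],float),np.array(p['K'],float),np.array(p['dist_coeffs'],float))[0,0]
    T=np.array(p['camera_from_world'],float);R,t=T[:3,:3],T[:3,3]
    d=R.T@np.array([n[0],n[1],1]);return -R.T@t,d/np.linalg.norm(d)
def at_z(p,uv,z):
    o,d=ray(p,uv);return o+d*(z-o[2])/d[2]
def tri(r1,r2):
    A=np.zeros((3,3));b=np.zeros(3)
    for o,d in(r1,r2):
        M=np.eye(3)-np.outer(d,d);A+=M;b+=M@o
    x=np.linalg.solve(A,b);return x,[np.linalg.norm((np.eye(3)-np.outer(d,d))@(x-o)) for o,d in(r1,r2)]
def proj(p,X):
    T=np.array(p['camera_from_world'],float)
    return cv2.projectPoints(np.array(X,float).reshape(-1,1,3),cv2.Rodrigues(T[:3,:3])[0],T[:3,3],np.array(p['K'],float),np.array(p['dist_coeffs'],float))[0][:,0]
E
python3 - <<'E'
from h import *
for c in('scene','top'):
    p=snap(c,c+'1.png');print(c,ray(p,(280,210)))
    for n in('blue_pipette','yellow_pipette','pipette_stand','pink_tube','clear_tube_a','rack','flask','green_bottle'):
        print(n,[(np.round(r['box']).tolist(),round(r['score'],2)) for r in viewer.search_frame(p,n)][:4])
E
```

```text
scene (array([-202.56690132, -390.52332226,  768.3887844 ]), array([ 0.72088022,  0.37859313, -0.5805161 ]))
blue_pipette [([196.0, 220.0, 4.0, 20.0], 0.6)]
yellow_pipette []
pipette_stand [([192.0, 202.0, 41.0, 65.0], 0.81)]
pink_tube [([353.0, 247.0, 13.0, 48.0], 0.78), ([228.0, 233.0, 26.0, 50.0], 0.59)]
clear_tube_a [([334.0, 248.0, 8.0, 42.0], 0.62), ([304.0, 243.0, 15.0, 45.0], 0.61), ([382.0, 252.0, 11.0, 47.0], 0.5), ([228.0, 234.0, 23.0, 49.0], 0.47)]
rack [([304.0, 252.0, 95.0, 50.0], 0.77)]
flask [([227.0, 233.0, 26.0, 50.0], 0.7), ([354.0, 249.0, 14.0, 46.0], 0.63)]
green_bottle [([254.0, 210.0, 27.0, 52.0], 0.64)]
top (array([ 485.10737391,   34.29781575, 1269.54881141]), array([ 0.04546391, -0.00295051, -0.99896162]))
blue_pipette [([197.0, 210.0, 21.0, 26.0], 0.83), ([314.0, 184.0, 83.0, 48.0], 0.62)]
yellow_pipette [([159.0, 205.0, 23.0, 20.0], 0.79)]
pipette_stand [([164.0, 188.0, 73.0, 53.0], 0.75)]
pink_tube [([364.0, 202.0, 8.0, 8.0], 0.48)]
clear_tube_a [([325.0, 214.0, 15.0, 9.0], 0.55), ([346.0, 215.0, 7.0, 3.0], 0.38)]
rack [([200.0, 210.0, 15.0, 25.0], 0.72), ([365.0, 200.0, 5.0, 7.0], 0.45)]
flask [([252.0, 219.0, 24.0, 29.0], 0.75)]
green_bottle [([256.0, 179.0, 25.0, 26.0], 0.75)]
```

View pics/scene1.png

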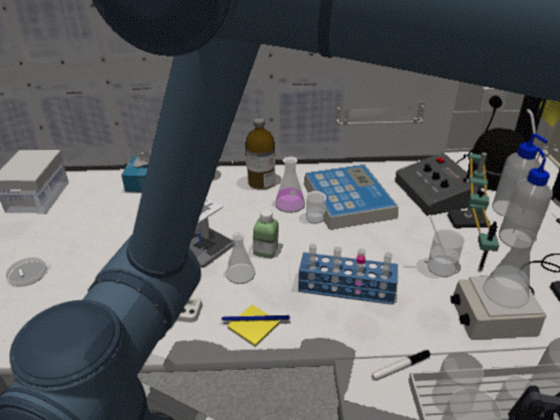

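View pics/top1.png

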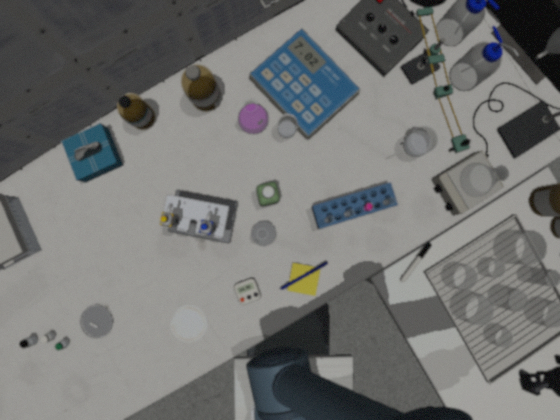

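The scene view shows the arm hiding the stand (192–233, 202–267), with the rack at (304–398, 252–302) and the pink-banded tube at about (360, 265). The top view shows the stand at (198, 215), with yellow on the left at (165, 217) and blue at (205, 226). The flask is at (263, 233), the bottle at (268, 193) and the pink tube at (369, 206).

```bash
python3 - <<'E'
from h import *
p=snap('top')
c=p['color'][170:260,140:290,::-1]; d=p['color'][170:260,290:420,::-1]
cv2.imwrite('pics/c1.png',np.vstack([cv2.resize(c,(780,468),interpolation=cv2.INTER_CUBIC)]))
cv2.imwrite('pics/d1.png',cv2.resize(d,(780,540),interpolation=cv2.INTER_CUBIC))
for n,uv,z in(('blue',(205,226),248),('yel',(165,217),248),('flask',(263,233),60),('bottle',(268,193),120),('pink',(369,206),126),('rackL',(316,222),65),('rackR',(395,190),65)):
    print(n,np.round(at_z(p,uv,z)))
for n in('blue_pipette','yellow_pipette','flask','green_bottle','rack','pipette_stand','pink_tube'):
    for r in viewer.outline_of(p,n)[:2]:
        m=r['mask'];ys,xs=np.nonzero(m);print(n,round(r['score'],2),r['box'],xs.mean().round(1),ys.mean().round(1),cv2.minAreaRect(np.stack([xs,ys],1).astype(np.float32)))
print(monitor.get_state()['orientation'])
E
```

```text
blue [499. 193. 248.]
yel [520. 280. 248.]
flask [482.  75.  60.]
bottle [579.  59. 120.]
pink [ 544. -184.  126.]
rackL [508. -60.  65.]
rackR [ 587. -264.   65.]
blue_pipette 0.53 [198.5, 212.3, 17.6, 22.6] 207.9 225.0 ((209.11767578125, 222.5294189453125), (16.492422103881836, 23.283418655395508), 14.03624439239502)
blue_pipette 0.33 [311.0, 183.7, 86.8, 45.7] 352.7 204.4 ((353.5917663574219, 205.01556396484375), (24.748737335205078, 84.31208038330078), 73.0724868774414)
yellow_pipette 0.85 [156.6, 203.0, 24.4, 22.8] 168.6 217.6 ((169.0, 214.5), (23.0, 20.0), 90.0)
flask 0.88 [250.8, 216.7, 27.0, 29.7] 262.9 232.3 ((263.0, 232.5), (24.0, 25.0), 0.0)
green_bottle 0.67 [255.5, 183.4, 23.1, 24.2] 267.0 193.5 ((267.0961608886719, 193.48077392578125), (22.553354263305664, 21.57277488708496), 78.69007110595703)
rack 0.94 [310.6, 185.0, 89.1, 45.1] 352.0 204.6 ((353.3252868652344, 205.14013671875), (24.33279037475586, 83.7297592163086), 73.0724868774414)
pipette_stand 0.65 [164.4, 189.5, 73.6, 53.1] 201.5 213.6 ((198.38076782226562, 215.0043487548828), (70.36866760253906, 43.24605941772461), 10.43747615814209)
pipette_stand 0.2 [312.8, 185.5, 84.7, 44.3] 353.1 204.6 ((353.76544189453125, 205.4583740234375), (26.100618362426758, 84.37425231933594), 73.49563598632812)
[ 7.84136724e-05  9.88408579e-01  1.51817243e-01 -6.96627200e-08]
```

View pics/c1.png

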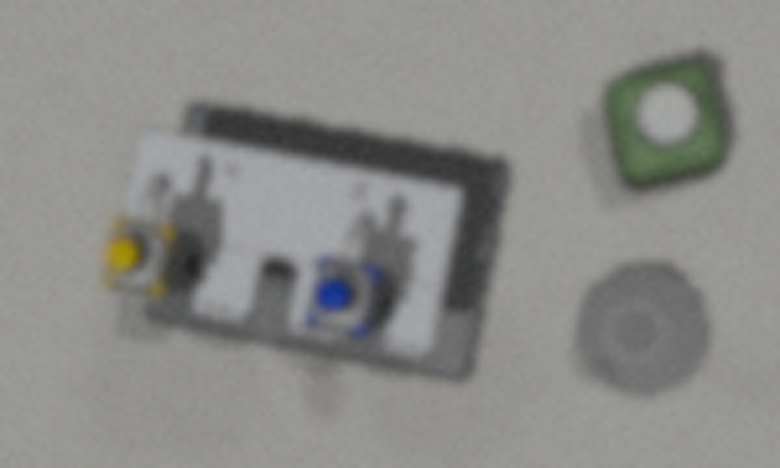

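View pics/d1.png

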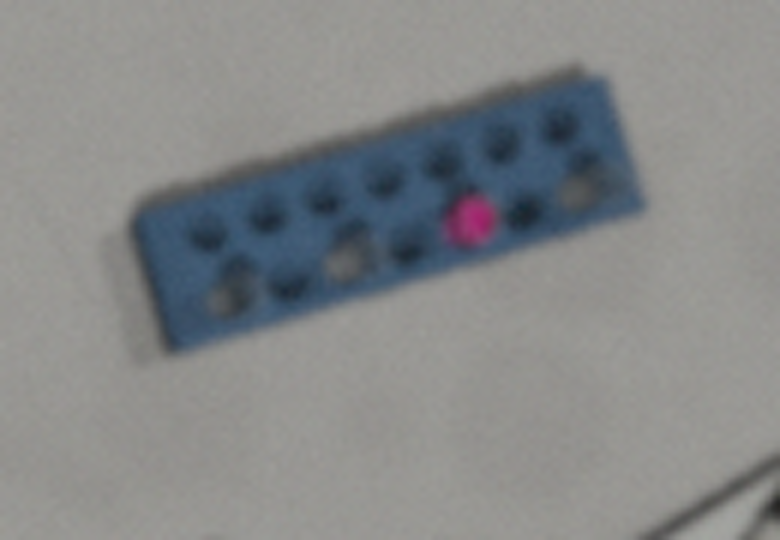

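The crops put the blue button at pixel (204.2, 226.5), the yellow button at (163.7, 219.0) and the pink mouth at (368.7, 206.7). The stand's yaw is about -13.5°. I'll turn and raise the tool first.

Careful with the scale: shifts go in shares of 62.5 mm and turns go in units of 0.05 rad. That gives: -10 mm is -0.16, -0.18 rad is -3.6.

Request:
{"op": "creep_tool", "data": {
  "deltas": {"plan": [[0, 0, -0.16, 0, 0, -3.6], [0, 0, -0.16, 0, 0, -3.6], [0, 0, -0.16, 0, 0, -3.6], [0, 0, -0.16, 0, 0, -3.6], [0, 0, -0.16, 0, 0, -3.6], [0, 0, -0.16, 0, 0, -3.6], [0, 0, -0.16, 0, 0, -3.6], [0, 0, -0.16, 0, 0, -3.6], [0, 0, -0.16, 0, 0, -3.6], [0, 0, -0.16, 0, 0, -3.6], [0, 0, 0, 0, 0, -3.6], [0, 0, 0, 0, 0, -3.6]]},
  "aperture": 1.0
}}

```text
t: 2.8
eef_pos: [172.6, -548.7, 331.5]
orientation: [0.0, 0.329, 0.944, -0.0]
wrist_force: [0.1, 0.8, 0.3]
gripper_width: 0.999
grip_force: 0.0
```

Request:
{"op": "creep_tool", "data": {
  "deltas": {"plan": [[0, 0, 0, 0, 0, -3.6], [0, 0, 0, 0, 0, -3.6], [0, 0, 0, 0, 0, -1.6], [0, 0, 0, 0, 0, 0]]}
}}

```text
t: 3.3
eef_pos: [172.6, -548.5, 331.3]
orientation: [0.0, 0.119, 0.993, -0.0]
wrist_force: [0.1, 0.6, 0.2]
gripper_width: 1.003
grip_force: 0.0
```

```bash
python3 - <<'E'
from h import *
from scipy.spatial.transform import Rotation as R
s=monitor.get_state();w=s['orientation'];print(s['eef_pos'],s['qpos'],s['t']);print(R.from_quat([*w[1:],w[0]]).as_matrix().round(3))
E
```

```text
[ 172.57419711 -548.52081495  331.30110455] [-1.37628435e+00  3.82002845e-01  3.44792491e-01  1.53355622e+00
 -8.14945791e-06 -1.13853287e+00] 3.3
[[-0.972  0.236 -0.   ]
 [ 0.236  0.972 -0.   ]
 [-0.    -0.    -1.   ]]
```

Converted, 46 mm is 0.736, -22 mm is -0.352.

Request:
{"op": "creep_tool", "data": {
  "deltas": {"plan": [[-0.352, 0.736, 0, 0, 0, 0], [-0.352, 0.736, 0, 0, 0, 0], [-0.352, 0.736, 0, 0, 0, 0], [-0.352, 0.736, 0, 0, 0, 0], [-0.352, 0.736, 0, 0, 0, 0], [-0.352, 0.736, 0, 0, 0, 0], [-0.352, 0.736, 0, 0, 0, 0], [-0.352, 0.736, 0, 0, 0, 0], [-0.352, 0.736, 0, 0, 0, 0], [-0.352, 0.736, 0, 0, 0, 0], [0, 0, 0, 0, 0, 0]]}
}}

```text
t: 4.68
eef_pos: [495.8, -150.5, 331.0]
orientation: [0.0, 0.116, 0.993, 0.0]
wrist_force: [0.5, -0.8, 0.2]
gripper_width: 1.0
grip_force: 0.0
```

```bash
python3 - <<'E'
from h import *
p=snap('scene')
cv2.imwrite('pics/s2.png',cv2.resize(p['color'][190:310,170:420,::-1],(800,384),interpolation=cv2.INTER_CUBIC))
for n in('blue_pipette','yellow_pipette','pipette_stand','pink_tube','rack','flask','green_bottle'):
    print(n,[(np.round(r['box']).tolist(),round(r['score'],2)) for r in viewer.search_frame(p,n)][:3])
print(proj(p,[[499,193,248],[499,193,30],[520,280,248],[544,-184,126]]).round(1))
E
```

```text
blue_pipette [([184.0, 166.0, 20.0, 73.0], 0.76)]
yellow_pipette [([331.0, 248.0, 8.0, 42.0], 0.74), ([160.0, 153.0, 16.0, 70.0], 0.69)]
pipette_stand [([158.0, 187.0, 74.0, 82.0], 0.64)]
pink_tube [([356.0, 247.0, 9.0, 46.0], 0.88), ([160.0, 155.0, 17.0, 65.0], 0.6)]
rack [([301.0, 253.0, 97.0, 55.0], 0.95)]
flask [([228.0, 236.0, 25.0, 48.0], 0.59)]
green_bottle [([250.0, 209.0, 32.0, 52.0], 0.56)]
[[191.3 167.1]
 [201.6 245.2]
 [165.5 154.3]
 [359.9 249.7]]
```

View pics/s2.png

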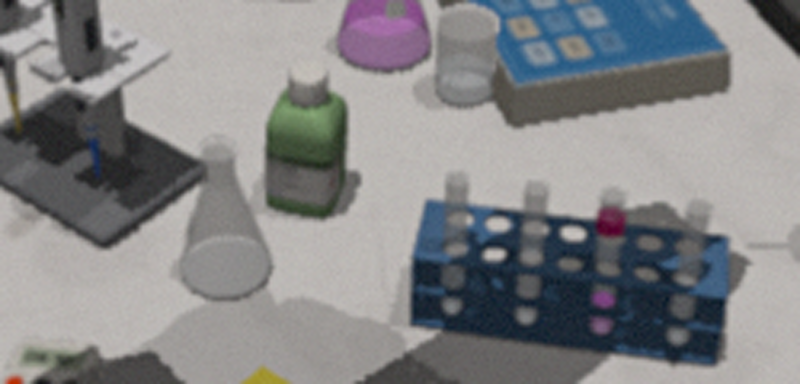

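The crop shows the blue tip at about (200, 244). The pink tube's rim is at (361, 250) and its tape band at (361, 259). I'll refine these by colour and triangulate.

```bash
python3 - <<'E'
from h import *
s=snap('scene');t=snap('top')
cv2.imwrite('pics/s3.png',cv2.resize(s['color'][140:260,145:245,::-1],(500,600),interpolation=cv2.INTER_CUBIC))
def blobs(p,lo,hi,x0,x1,y0,y1):
    h=cv2.cvtColor(p['color'],cv2.COLOR_RGB2HSV);m=cv2.inRange(h,lo,hi);k=np.zeros_like(m);k[y0:y1,x0:x1]=m[y0:y1,x0:x1]
    n,_,st,c=cv2.connectedComponentsWithStats(k,connectivity=8)
    return [(st[i].tolist(),c[i].round(1).tolist()) for i in range(1,n) if st[i][4]>3]
B=((105,110,40),(130,255,255));Y=((18,110,60),(35,255,255));P=((145,90,60),(178,255,255))
print('S blue',blobs(s,*B,150,240,140,270));print('S yel',blobs(s,*Y,145,240,140,270));print('S pink',blobs(s,*P,340,380,240,300))
print('T blue',blobs(t,*B,190,225,205,245));print('T yel',blobs(t,*Y,150,190,200,240));print('T pink',blobs(t,*P,355,385,190,225))
E
```

```text
S blue [([188, 166, 6, 8, 36], [190.6, 169.6]), ([198, 179, 3, 3, 7], [199.0, 180.0]), ([188, 184, 6, 2, 9], [190.3, 184.3]), ([197, 234, 4, 11, 26], [199.2, 238.0])]
S yel [([190, 140, 20, 10, 148], [199.4, 143.5]), ([161, 154, 6, 7, 34], [163.5, 156.8]), ([171, 166, 3, 3, 6], [171.8, 167.2]), ([162, 170, 6, 3, 13], [164.4, 170.8]), ([175, 226, 2, 5, 6], [175.2, 228.2])]
S pink [([356, 255, 9, 9, 65], [360.3, 259.3]), ([356, 282, 6, 4, 22], [358.5, 283.5])]
T blue [([201, 224, 6, 6, 28], [203.6, 226.2])]
T yel [([161, 216, 6, 6, 33], [163.4, 218.6])]
T pink [([364, 203, 9, 8, 53], [367.8, 206.8])]
```

View pics/s3.png

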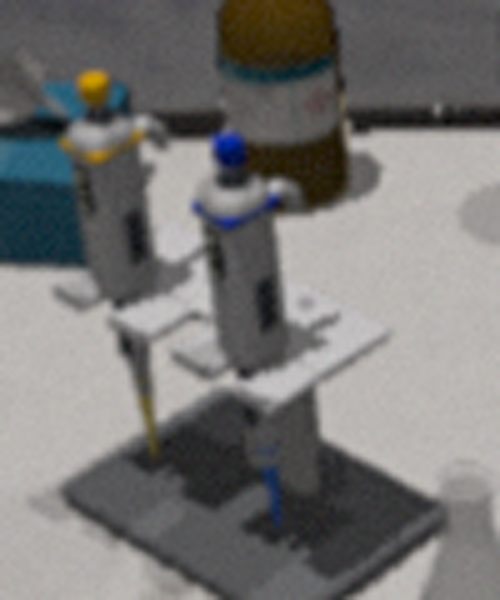

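The blue button is at about (190.6, 169.6) and its tip at (200, 244), hanging upright with the hook pointing away from the robot.

```bash
python3 - <<'E'
from h import *
s=snap('scene');t=snap('top')
for n,a,b,z in(('blue',(190.6,169.6),(203.8,226.3),244),('yel',(163.5,156.8),(163.5,218.8),244),('pinktape',(360.6,259.3),(368.2,206.8),None)):
    x,e=tri(ray(s,a),ray(t,b));print(n,x.round(1),np.round(e,1), at_z(t,b,z or 110).round(1), at_z(s,a,z or 103).round(1))
print('rim',at_z(s,(361,250),126).round(1),'tip',at_z(s,(199.8,244.3),30).round(1))
# rack front row
r=viewer.outline_of(t,'rack')[0];c,_=cv2.findContours(r['mask'].astype(np.uint8),0,2)[:2]
q=cv2.boxPoints(cv2.minAreaRect(max(c,key=cv2.contourArea)));print([at_z(t,u,65).round(0)[:2].tolist() for u in q])
E
```

```text
blue [498.9 196.1 241.1] [0.3 0.3] [498.7 195.9 244. ] [495.2 192.5 244. ]
yel [516.1 284.  242.5] [0.2 0.2] [515.9 283.9 244. ] [514.2 281.9 244. ]
pinktape [ 543.7 -187.3  101.1] [0.6 0.6] [ 542.9 -185.   110. ] [ 541.9 -188.4  103. ]
rim [ 544.  -186.4  126. ] tip [499.8 198.8  30. ]
[[549.0, -46.0], [612.0, -249.0], [553.0, -266.0], [491.0, -63.0]]
```

Request:
{"op": "creep_tool", "data": {
  "deltas": {"plan": [[0, 0, 0, 0, 0, -0.8], [0.128, 0.672, 0, 0, 0, 0], [0.128, 0.672, 0, 0, 0, 0], [0.128, 0.672, 0, 0, 0, 0], [0.128, 0.672, 0, 0, 0, 0], [0.128, 0.672, 0, 0, 0, 0], [0.128, 0.672, 0, 0, 0, 0], [0.128, 0.672, 0, 0, 0, 0], [0.128, 0.672, 0, 0, 0, 0], [0, 0.064, 0, 0, 0, 0], [0, 0, 0, 0, 0, 0]]}
}}

```text
t: 6.7
eef_pos: [498.1, 192.8, 331.2]
orientation: [-0.0, 0.098, 0.995, -0.0]
wrist_force: [-0.2, 0.1, 0.2]
gripper_width: 0.996
grip_force: 0.0
```

```bash
cat > st.py <<'E'
from h import *
import sys
from scipy.spatial.transform import Rotation as R
s=monitor.get_state();w=s['orientation'];M=R.from_quat([*w[1:],w[0]]).as_matrix()
g=np.array([float(v) for v in sys.argv[1:4]]);print('t',s['t'],'pos',s['eef_pos'].round(1) if hasattr(s['eef_pos'],'round') else s['eef_pos']);print('tool delta',(M.T@(g-s['eef_pos'])).round(2));print(M.round(3).tolist())
E
python3 st.py 498.5 195.5 191
```

```text
t 6.7 pos [498.1 192.8 331.2]
tool delta [1.2000e-01 2.8400e+00 1.4016e+02]
[[-0.981, 0.195, -0.0], [0.195, 0.981, -0.001], [-0.0, -0.001, -1.0]]
```

Converted, 20 mm is 0.32, 10 mm is 0.16.

Request:
{"op": "creep_tool", "data": {
  "deltas": {"plan": [[0, 0.048, 0, 0, 0, 0], [0, 0, 0.32, 0, 0, 0], [0, 0, 0.32, 0, 0, 0], [0, 0, 0.32, 0, 0, 0], [0, 0, 0.32, 0, 0, 0], [0, 0, 0.32, 0, 0, 0], [0, 0, 0.32, 0, 0, 0], [0, 0, 0.16, 0, 0, 0], [0, 0, 0.16, 0, 0, 0], [0, 0, 0, 0, 0, 0], [0, 0, 0, 0, 0, 0]]}
}}

```text
t: 8.07
eef_pos: [499.1, 196.0, 191.9]
orientation: [0.001, 0.098, 0.995, 0.0]
wrist_force: [-0.4, 0.3, -0.5]
gripper_width: 1.002
grip_force: 0.0
```

```bash
python3 - <<'E'
from h import *
p=snap('scene')
cv2.imwrite('pics/s4.png',cv2.resize(p['color'][130:260,130:250,::-1],(552,598),interpolation=cv2.INTER_CUBIC))
E
python3 st.py 498.5 195.5 191
```

```text
t 8.125 pos [499.1 196.  192. ]
tool delta [ 0.53 -0.63  0.96]
[[-0.981, 0.196, 0.001], [0.196, 0.981, 0.0], [-0.001, 0.0, -1.0]]
```

View pics/s4.png

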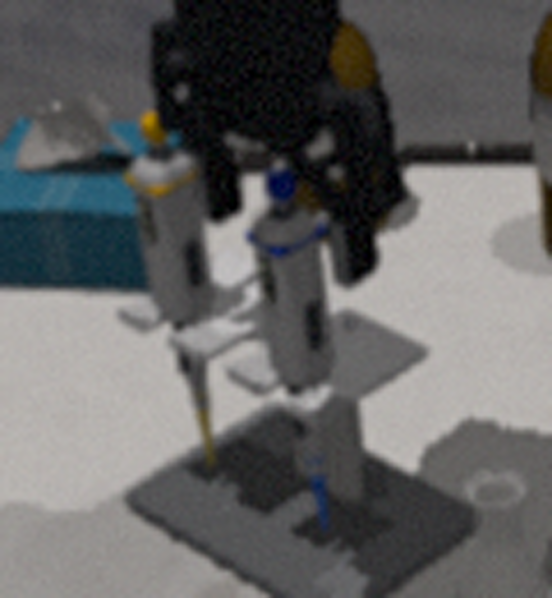

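The fingers straddle the blue handle evenly, its button at about (191, 170) sits below the gripper body, and yellow is clear. I'll close the gripper.

Request:
{"op": "creep_tool", "data": {
  "deltas": {"plan": [[0, 0, 0, 0, 0, 0], [0, 0, 0, 0, 0, 0], [0, 0, 0, 0, 0, 0], [0, 0, 0, 0, 0, 0], [0, 0, 0, 0, 0, 0], [0, 0, 0, 0, 0, 0], [0, 0, 0, 0, 0, 0], [0, 0, 0, 0, 0, 0]]},
  "aperture": 0.0,
  "squeeze": 40
}}

```text
t: 9.12
eef_pos: [498.8, 196.0, 191.5]
orientation: [0.0, 0.098, 0.995, 0.0]
wrist_force: [1.5, 0.1, 2.6]
gripper_width: 0.297
grip_force: 39.0
```

```bash
python3 st.py 498.5 195.5 191
```

```text
t 9.125 pos [498.8 196.  191.5]
tool delta [ 0.22 -0.53  0.48]
[[-0.981, 0.196, 0.0], [0.196, 0.981, 0.0], [-0.0, 0.0, -1.0]]
```

Request:
{"op": "creep_tool", "data": {
  "deltas": {"plan": [[0, 0, -0.08, 0, 0, 0], [0, 0, -0.16, 0, 0, 0], [0, 0, -0.24, 0, 0, 0], [0, 0, -0.24, 0, 0, 0], [0, 0, -0.24, 0, 0, 0], [0, 0, -0.24, 0, 0, 0], [0, 0, -0.24, 0, 0, 0], [0, 0, -0.24, 0, 0, 0], [0, 0, -0.24, 0, 0, 0], [0, 0, -0.16, 0, 0, 0], [0, 0, 0, 0, 0, 0], [0, 0, 0, 0, 0, 0]]}
}}

```text
t: 10.62
eef_pos: [498.5, 195.9, 320.8]
orientation: [-0.0, 0.098, 0.995, -0.0]
wrist_force: [0.5, -0.3, -1.8]
gripper_width: 0.301
grip_force: 38.8
```

```bash
python3 - <<'E'
from h import *
s=snap('scene','s5full.png')
cv2.imwrite('pics/s5.png',cv2.resize(s['color'][80:260,130:280,::-1],(500,600),interpolation=cv2.INTER_CUBIC))
e=np.array(monitor.get_state()['eef_pos']);print(e,monitor.get_state()['grip_force'])
print('pred tip',proj(s,[e+[0,0,19-180]]))
E
```

```text
[498.33584469 195.8589132  320.63931956] 38.77835512161255
pred tip [[194.50214123 200.77155456]]
```

View pics/s5.png

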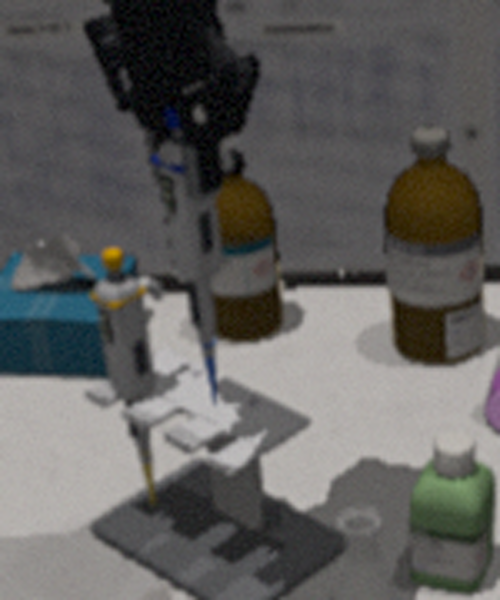

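The blue pipette is lifted clear, upright, and its tip at (194.5, 201) matches the prediction exactly. Now the carry, with the tip at about 160 mm.

Request:
{"op": "creep_tool", "data": {
  "deltas": {"plan": [[-0.032, -0.112, 0, 0, 0, 0], [-0.08, -0.24, 0, 0, 0, 0], [-0.128, -0.384, 0, 0, 0, 0], [-0.128, -0.384, 0, 0, 0, 0], [-0.128, -0.384, 0, 0, 0, 0], [-0.128, -0.384, 0, 0, 0, 0], [-0.128, -0.384, 0, 0, 0, 0], [-0.128, -0.384, 0, 0, 0, 0], [-0.128, -0.384, 0, 0, 0, 0], [-0.128, -0.384, 0, 0, 0, 0], [-0.128, -0.384, 0, 0, 0, 0], [-0.128, -0.384, 0, 0, 0, 0]]}
}}

```text
t: 12.18
eef_pos: [532.3, -79.9, 321.2]
orientation: [-0.0, 0.099, 0.995, -0.0]
wrist_force: [1.4, -0.4, -1.4]
gripper_width: 0.298
grip_force: 38.8
```

Request:
{"op": "creep_tool", "data": {
  "deltas": {"plan": [[-0.128, -0.384, 0, 0, 0, 0], [-0.128, -0.384, 0, 0, 0, 0], [-0.128, -0.384, 0, 0, 0, 0], [-0.08, -0.24, 0, 0, 0, 0], [-0.048, -0.16, 0, 0, 0, 0], [-0.032, -0.096, 0, 0, 0, 0], [0, 0, 0, 0, 0, 0], [0, 0, 0, 0, 0, 0]]}
}}

```text
t: 13.18
eef_pos: [546.0, -185.1, 321.4]
orientation: [0.0, 0.098, 0.995, 0.0]
wrist_force: [0.5, 0.6, -0.5]
gripper_width: 0.301
grip_force: 38.9
```

```bash
python3 st.py 544 -186.5 320
```

```text
t 13.175 pos [ 546.  -185.1  321.4]
tool delta [ 1.65 -1.74  1.39]
[[-0.981, 0.195, 0.0], [0.195, 0.981, 0.0], [-0.0, 0.0, -1.0]]
```

```bash
python3 - <<'E'
from h import *
ps=[snap('scene') for _ in range(3)];s=dict(ps[-1]);s['color']=np.mean([p['color'] for p in ps],0).astype(np.uint8)
cv2.imwrite('pics/s6.png',cv2.resize(s['color'][210:300,330:400,::-1],(466,600),interpolation=cv2.INTER_CUBIC))
e=np.array(monitor.get_state()['eef_pos']);print('pred tip',proj(s,[e+[0,0,-161],e+[0,0,-141],[544,-186.5,126],[544,-186.5,102]]).round(1).tolist())
h=cv2.cvtColor(s['color'],cv2.COLOR_RGB2HSV)
for lo,hi in(((105,110,40),(130,255,255)),((145,90,60),(178,255,255))):
    m=cv2.inRange(h,lo,hi);m[:,:345]=0;m[:,375:]=0;m[:200]=0;m[266:]=0
    ys,xs=np.nonzero(m);print([(y,xs[ys==y].mean().round(1),(ys==y).sum()) for y in np.unique(ys)], xs.mean(),ys.mean())
E
```

```text
pred tip [[362.3, 236.2], [363.2, 228.4], [361.1, 250.0], [360.0, 258.8]]
[(np.int64(200), np.float64(349.0), np.int64(1)), (np.int64(201), np.float64(358.0), np.int64(2)), (np.int64(202), np.float64(358.5), np.int64(4)), (np.int64(203), np.float64(370.0), np.int64(1)), (np.int64(204), np.float64(359.0), np.int64(2)), (np.int64(205), np.float64(363.0), np.int64(1)), (np.int64(207), np.float64(363.0), np.int64(1)), (np.int64(208), np.float64(363.8), np.int64(4)), (np.int64(210), np.float64(361.0), np.int64(1)), (np.int64(211), np.float64(356.0), np.int64(1)), (np.int64(212), np.float64(351.0), np.int64(1)), (np.int64(223), np.float64(363.5), np.int64(2)), (np.int64(224), np.float64(363.5), np.int64(2)), (np.int64(225), np.float64(363.5), np.int64(2)), (np.int64(226), np.float64(363.0), np.int64(1)), (np.int64(227), np.float64(363.0), np.int64(1)), (np.int64(228), np.float64(363.0), np.int64(1)), (np.int64(229), np.float64(363.0), np.int64(1)), (np.int64(230), np.float64(363.0), np.int64(1)), (np.int64(259), np.float64(347.4), np.int64(5)), (np.int64(260), np.float64(353.0), np.int64(3)), (np.int64(261), np.float64(354.0), np.int64(1)), (np.int64(262), np.float64(368.4), np.int64(8)), (np.int64(263), np.float64(362.0), np.int64(5)), (np.int64(264), np.float64(362.3), np.int64(3)), (np.int64(265), np.float64(362.3), np.int64(3))] 360.5689655172414 236.48275862068965
[(np.int64(255), np.float64(360.0), np.int64(3)), (np.int64(256), np.float64(360.5), np.int64(6)), (np.int64(257), np.float64(360.5), np.int64(8)), (np.int64(258), np.float64(360.5), np.int64(8)), (np.int64(259), np.float64(360.0), np.int64(9)), (np.int64(260), np.float64(360.0), np.int64(9)), (np.int64(261), np.float64(360.0), np.int64(9)), (np.int64(262), np.float64(360.5), np.int64(8)), (np.int64(263), np.float64(360.5), np.int64(6))] 360.27272727272725 259.3181818181818
```

View pics/s6.png

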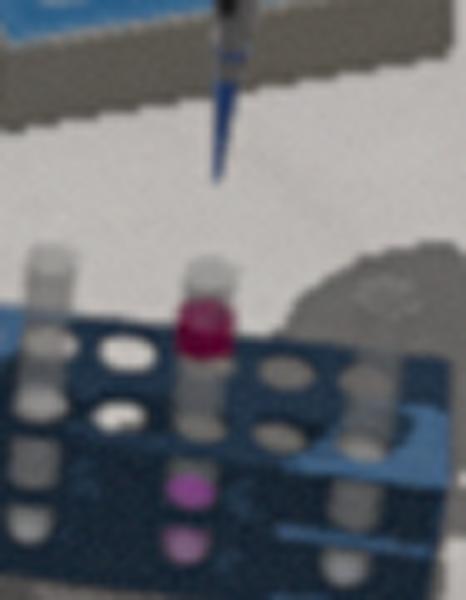

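The tip is at (362.3, 236.5) and the rim's centre at about (361.6, 250.2), both within about 0.5 px of the predictions. A small lateral correction, then down about 23 mm.

Converted, -2.2 mm is -0.0352, 2 mm is 0.032.

Request:
{"op": "creep_tool", "data": {
  "deltas": {"plan": [[0.0208, -0.0352, 0, 0, 0, 0], [0, 0, 0, 0, 0, 0], [0, 0, 0.064, 0, 0, 0], [0, 0, 0.08, 0, 0, 0], [0, 0, 0.08, 0, 0, 0], [0, 0, 0.064, 0, 0, 0], [0, 0, 0.048, 0, 0, 0], [0, 0, 0.032, 0, 0, 0], [0, 0, 0, 0, 0, 0], [0, 0, 0, 0, 0, 0], [0, 0, 0, 0, 0, 0]]}
}}

```text
t: 14.7
eef_pos: [544.3, -187.7, 298.5]
orientation: [0.0, 0.098, 0.995, -0.0]
wrist_force: [-0.6, -0.4, -1.2]
gripper_width: 0.302
grip_force: 38.9
```

```bash
python3 st.py 544.3 -187 298
python3 - <<'E'
from h import *
ps=[snap('scene') for _ in range(3)];s=dict(ps[-1]);s['color']=np.mean([p['color'] for p in ps],0).astype(np.uint8)
cv2.imwrite('pics/s7.png',cv2.resize(s['color'][225:275,335:385,::-1],(600,600),interpolation=cv2.INTER_CUBIC))
e=np.array(monitor.get_state()['eef_pos']);print(proj(s,[e+[0,0,-161],[544.3,-187,126]]).round(1).tolist())
E
```

```text
t 14.7 pos [ 544.3 -187.7  298.5]
tool delta [0.14 0.64 0.48]
[[-0.981, 0.196, 0.0], [0.196, 0.981, -0.0], [-0.0, -0.0, -1.0]]
[[362.1, 245.8], [361.3, 250.0]]
```

View pics/s7.png

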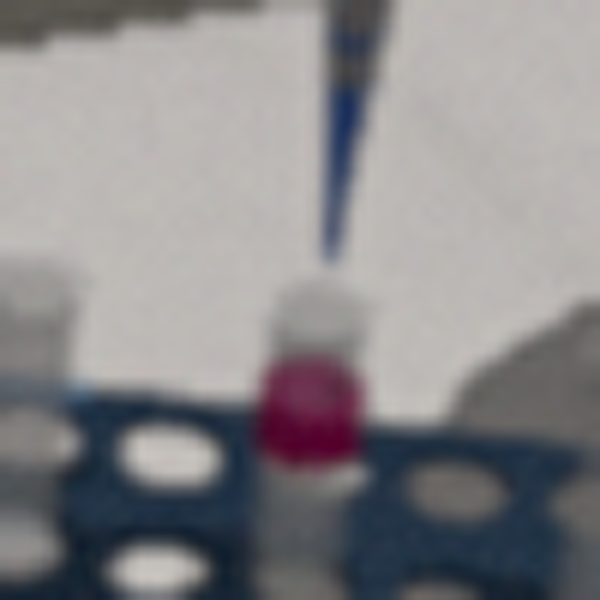

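The tip at (362, 246.3) sits over the rim centre at about (361.3, 249.5), roughly 10 mm above it. A 0.6 mm nudge and a settle, then I'll hand in.

Converted, 0.6 mm is 0.0096.

Request:
{"op": "creep_tool", "data": {
  "deltas": {"plan": [[0, 0.0096, 0, 0, 0, 0], [0, 0, 0, 0, 0, 0], [0, 0, 0, 0, 0, 0], [0, 0, 0, 0, 0, 0]]}
}}

```text
t: 15.35
eef_pos: [544.3, -187.0, 298.3]
orientation: [0.0, 0.098, 0.995, -0.0]
wrist_force: [-0.0, 0.6, -1.8]
gripper_width: 0.296
grip_force: 38.9
```

```bash
python3 -c "
from workcell import bot
print(bot.sign_off())"
```

```text
the job is handed in; nothing more can be done
None
```

I handed the job in at 15.4 s with the blue pipette held upright and steady, its tip centred to about 1 mm and about 10 mm above the pink tube's mouth by my camera measurements; the hand-in returned no verdict.

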